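# Seat the round kitchen timer in its charging dock

### The job

Put the round steel kitchen timer on charge: stand it upright on the white dock plate, in the open front of the dock well short of the sprung brass roller, and let go of it. Then nudge it in along the polished steel fence, past the roller, until it is fully home and for a moment bears on all three charging contacts at once (the fence, the roller and the brass stop post), with a firm but gentle push so that the stop post is never rammed. Leave it seated there and let go, and leave the mug, lemon, onion and pepper mill where they stand.

Things in the scene. Friction and masses are not known exactly. Their poses are not given: they have to be found in the camera images.
- timer: Round kitchen timer, a plain steel cylinder 50 mm in diameter and 40 mm high with a black face on top, about 0.2 kg (varies), standing loose on the worktop. Origin: centre of its underside; z up along its axis. Can be gripped anywhere round its wall.
- dock: Charging dock fixed to the worktop, place and yaw vary: white plate, 6 mm thick, x -120 to 46, y -50 to 62 mm. Origin: underside, below the axis of the seated timer. x: the way in, from open front to stop post; y: from fence to sprung roller; z up. Grey spring housing at x -41 to 21, y 40 to 62 mm, 34 mm high. Side room is tight: a grip to set down should close along the dock's x.
- fence: Straight, polished, slippery (friction 0.15) steel fence on the right of the way in, part of the dock (frame = dock's frame). Inner face at y = -25 mm, x -92 to 20 mm; the front end (x -117 to -92) flares outward. 10 mm thick, top 35 mm above the dock's underside.
- stop_post: Rigid upright brass post, 12 mm diameter, that ends the way in, part of the dock (frame = dock's frame). Axis at x = 31, y = 0 mm, near face at x = 25 mm, top 41 mm above the dock's underside. The timer should be pressed onto it with 4 to 9 N (on top of what sliding it takes): under 3 N does not count, over 14 N is ramming.
- sprung_contact (a joint): Sprung, freely turning brass roller, upright, 16 mm diameter, left of the way in, top of its carriage 38 mm up. Slides along dock y (m): 0 = free (axis at dock x -6, y 29.5 mm), 0.003 = timer seated, 0.0035 = timer passing it. Spring 2 N + 0.5 N per mm. Sliding in takes 1 to 10 N, most if the pusher wedges the timer sideways or down. It presses the timer onto the fence, does not pull it home.
- seat (a point): Point on the top of the dock plate, 6 mm above the worktop, where the centre of the timer's underside must come to lie: there the timer touches fence, sprung roller and stop post at once. Axes as the dock's.
- mouth (a point): Point on the top of the dock plate in the open front, 65 mm before the seat along the way in and 4 mm off the fence line: a good place to set the timer's underside centre down (within about 15 mm along the way in, some 5 mm sideways); there it touches neither the sprung roller nor the fence. Axes as the dock's.
- mug_blue: Blue and red ceramic mug, 78 mm in diameter, 93 mm high, with a handle, a bystander. Origin: centre of its underside.
- lemon: Yellow lemon, 77 x 51 x 52 mm, a bystander. Origin: middle of its underside.
- onion: Red onion, 64 x 67 x 71 mm, a bystander. Origin: middle of its underside.
- pepper_mill: Wooden pepper mill, 58 mm in diameter, 170 mm high, a bystander. Origin: centre of its underside.
Things that resemble listed ones, but are neither listed nor needed, are in the scene too. Of the things that look like the timer, the largest one is meant.

How it is judged:
By the outcome, as a careful person would: the job done as asked, in the order asked, and still so for the second after the job is handed in, with the robot touching nothing.
It also fails if it takes over 67 s, if anything falls off the work surface, if the arm or the gripper's body presses on something with over 40 N, if the wrist force passes 120 N, or if a joint passes its speed limit or range.

### The arm

A 7-joint arm with a two-finger parallel gripper is mounted at the origin on a cart in front of the work surface, level with it; the furniture and walls round the work are solid. World frame = base frame: x ahead of the robot, y to its left, z up, the work surface at z = 0. Lengths are in m, angles in rad, forces in N, time in s.
With the tool pointing down it reaches from about 0.4 to 0.85 m from the base axis. Payload 10.4 kg.
Tool frame: the origin (TCP) lies between the finger pads; the fingertips stand ahead of it and the grasp point (between the pads) lies 3 mm ahead of it (r.tips_ahead is the z of the fingertips in the tool frame, in m); z points along the fingers, y is the line along which they close (so a half turn about z gives the same grasp; the last joint's range is limited). The gripper opens to 87 mm and grips with 3 to 60 N. Pads are 19 mm wide; open, the fingers measure 117 mm over their backs; the gripper's body (75 mm by 190 mm) begins 51 mm behind the grasp point.
Start: joints at [1.146, 0.332, -0.065, 1.46, 0.022, 1.35, -0.088], TCP at [0.244, -0.575, 0.217] pointing down, gripper open.
Joint ranges: [-2.6, 2.6], [-0.5, 2.12], [-1.47, 1.34], [0.16, 2.42], [-1.27, 4.41], [0.06, 2.06], [-2.6, 2.6]. Speed limits (rad/s): [2.22, 2.22, 2.79, 2.79, 3.14, 3.14, 3.14].

### API

Orientations are given as a unit quaternion [x, y, z, w].
In Python, from bench import telemetry, camera, get_calibration, r gives the robot as it stands.
- The arm moves only by the tool drive_tool, never from a script. Its argument "series" is one flat list of numbers, 7 for each row, row after row: the turn, a rotation vector about the tool's x, y, z in units of 5 degrees (1.0 is 5 degrees), then the shift along the tool's x, y, z in units of 40 mm (1.0 is 40 mm), then the opening, from -1 (shut) to 1 (fully open). A call has 1 to 10 rows; each row is the pose to reach, as a shift and turn from the pose commanded when the call began, along the tool's axes at that moment; what a row does not reach only later rows make up. A row lasts 1/12 s, in which the tool goes at most 41.7 mm and 7.16 degrees, less where a joint would pass 70% of its speed; a pose out of reach is approached as far as the arm can. A call with a gripper value outside its range is refused whole. The fingers move at their own pace and stop on an object; "grip_force" is the grip in N (left out, the last holds). Time passes only in rows, so rows that repeat a pose let the fingers close. It gives the time, the measured TCP pose, the force, the opening and the grip force at its end, in the units of the state.
- telemetry.read_state(): the state, without advancing time (a new reading comes with each control period).
- camera(name): name is "side" or "top" or "wrist"; returns the picture (384x512x3 uint8, red, green, blue); there is no depth.
- get_calibration(name): a dict with "fovy" (degrees; the focal length in pixels is half the picture's height over the tangent of half this angle, whatever the lens; pixels are square), "cx", "cy" (the principal point, pixels), "xyz" and "rotation" of the camera in the world. Camera axes: x right, y up, looking along -z (the intrinsics and any distortion apply to the point x, -y, -z); pixel columns grow to the right and rows downward; lengths in m; the calibration is good to about 2 mm. A picture is of the moment at which its call begins: read the wrist's pose just before it. get_calibration takes no time and is no camera call; for the wrist camera it gives the pose at the moment of the call.
- r.close_job(): hands the job in; it is judged then, once.
The state is a dict: "time": time; "joint_positions": joint angles; "joint_vel": joint speeds; "joint_torque": joint torques, N m; "ee_pos": TCP position; "eef_rot": TCP orientation; "ft_force": force on the tool from outside, world axes, zero at the start; "torque": the same for the moment, N m; "width": finger opening in m; "grip_force": force on a finger pad.
Only numpy, scipy, OpenCV 4.12 (cv2) and the standard library are available. Lean on these libraries where they do the work, as an engineer would, in place of code of your own. Each camera call takes 0.05 s, during which the arm holds its last target. There are 200 camera calls.

## Working session

There is one attempt and no reset: what is moved stays moved. The work goes in short steps, Python scripts to look and compute and a tool call to move; the robot and the scene stay as the last step left them, time stands still between calls to the robot, and variables do not carry over. Pictures are saved under pics/ and viewed, at most 12 in all, crops included, and the job is handed in when it is done.

Besides the shell and the picture viewer there is one more tool, called after "Emit:" as a command line: name --argument value ..., lists and objects as JSON in quotes. drive_tool: Moves the arm, as the interface text tells. Its arguments: {"type":"object","properties":{"series":{"type":"array"},"grip_force":{"type":"number"}},"required":["series"]}

```bash
mkdir -p pics; ls
python3 - <<'E'
from bench import telemetry,camera,get_calibration,r
import cv2,numpy as np
for n in("top","side"):
    im=camera(n);cv2.imwrite(f"pics/{n}0.png",im[:,:,::-1])
    c=get_calibration(n);print(n,c)
print(telemetry.read_state(),r.tips_ahead)
print(get_calibration("wrist"))
E
```

```text
pics
top {'fovy': 55.538003208877974, 'cx': 253.32706656489222, 'cy': 188.80476963109274, 'xyz': array([ 0.36852062, -0.01195537,  1.22413549]), 'rotation': array([-0.04666891,  0.05322663,  0.70736939, -0.70329047])}
side {'fovy': 57.309124712099624, 'cx': 252.35891639389504, 'cy': 195.06329420109765, 'xyz': array([ 0.43949754, -1.04688885,  0.47613677]), 'rotation': array([ 0.55080126, -0.02479553, -0.02928788,  0.83375379])}
{'time': 0.1, 'joint_positions': array([ 1.14638373,  0.3328448 , -0.06467239,  1.46086187,  0.0216031 ,
        1.34987189, -0.08849275]), 'joint_vel': array([ 0.00067401, -0.00246526,  0.00220806, -0.00319473, -0.00044483,
       -0.00258349, -0.00023846]), 'joint_torque': array([ 1.16826748e-03, -6.24541640e+01,  2.42876523e-02, -3.90718639e+01,
       -6.17038552e-02,  3.66965029e-02,  1.64478533e-04]), 'ee_pos': array([ 0.24427399, -0.57490875,  0.2158087 ]), 'eef_rot': array([ 9.79885804e-01,  1.99557999e-01, -1.62186477e-04, -6.24597197e-04]), 'ft_force': array([ 0.53481609, -0.11814594, -0.04187943]), 'torque': array([-0.00013283, -0.00867925,  0.00313871]), 'grip_force': 0.0, 'width': 0.08741650201535141} 0.022
{'fovy': 62.932894742664935, 'cx': 259.9917025287776, 'cy': 191.30029086989992, 'xyz': array([ 0.30795473, -0.54795316,  0.38281928]), 'rotation': array([-0.10535435,  0.07024038, -0.54731104,  0.82729521])}
```

View pics/top0.png

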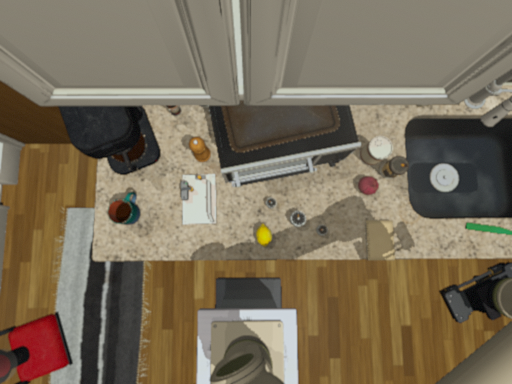

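View pics/side0.png

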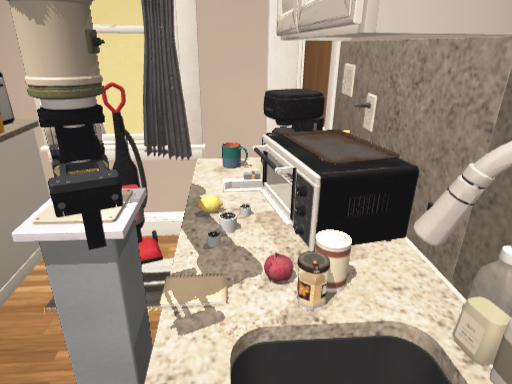

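Top view: timer-like things at (298,217), (270,202) and (322,230). The one at (298,217) looks largest, so it is the likely timer. The dock is at about (198,198), with its way in pointing up in the image. I'll confirm with an enlarged crop.

```bash
cat > h.py <<'E'
from bench import telemetry,camera,get_calibration,r
import cv2,numpy as np
from scipy.spatial.transform import Rotation as R
def ray(c,u,v):
    f=192/np.tan(np.radians(c["fovy"])/2)
    d=np.array([(u-c["cx"])/f,-(v-c["cy"])/f,-1.])
    return np.array(c["xyz"]),R.from_quat(c["rotation"]).apply(d)
def onz(c,u,v,z):
    o,d=ray(c,u,v); return o+d*(z-o[2])/d[2]
def proj(c,p):
    f=192/np.tan(np.radians(c["fovy"])/2)
    q=R.from_quat(c["rotation"]).inv().apply(np.array(p)-c["xyz"])
    return np.array([c["cx"]+f*q[0]/-q[2],c["cy"]-f*q[1]/-q[2]])
E
python3 - <<'E'
from h import *
im=cv2.imread("pics/top0.png");c=get_calibration("top")
cv2.imwrite("pics/crop1.png",cv2.resize(im[165:245,170:340],None,fx=4.7,fy=4.7,interpolation=cv2.INTER_CUBIC))
for u,v in((298,217),(270,202),(322,230)):print(onz(c,u,v,.04))
for u,v in((183,223),(215,223),(213,175),(181,177)):print(onz(c,u,v,.006))
E
```

```text
[ 0.44379488 -0.16802069  0.04      ]
[ 0.49325082 -0.07766428  0.04      ]
[ 0.40134622 -0.24472068  0.04      ]
[0.42826594 0.21069617 0.006     ]
[0.42762979 0.10441243 0.006     ]
[0.58984832 0.11254612 0.006     ]
[0.58349451 0.2206696  0.006     ]
```

View pics/crop1.png

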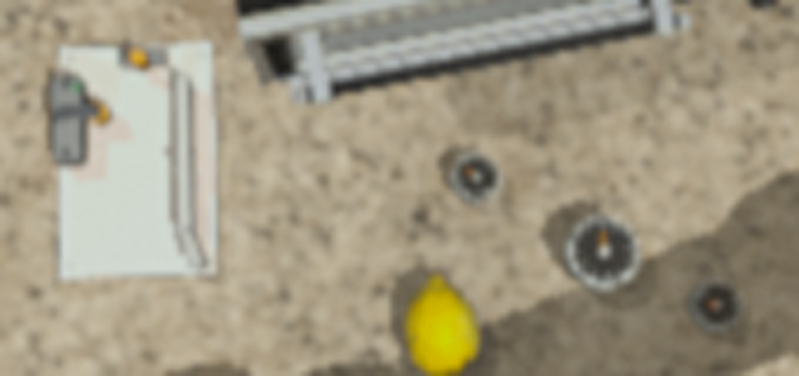

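Crop: steel dial at (602,250) is about 70 px across (≈50 mm). The others, at (473,175) and (715,304), are about 50 px (≈35 mm). The largest one fits the description, so the timer is near (0.444,-0.168). The dock runs at nearly world +x, with the fence on the right, the roller at (100,110) and the post at (140,58).

```bash
cat >> h.py <<'E'
def mv(pos,yaw):
    "units for going from the measured pose to tool-down at pos with tool x at world angle yaw (deg)"
    s=telemetry.read_state();A=R.from_quat(s["eef_rot"]);a=np.radians(yaw)
    B=R.from_matrix(np.array([[np.cos(a),np.sin(a),0],[np.sin(a),-np.cos(a),0],[0,0,-1]]))
    print("turn",np.round(np.degrees((A.inv()*B).as_rotvec())/5,2),"shift",np.round(A.inv().apply(np.array(pos)-s["ee_pos"])/.04,3),
     "| at",s["ee_pos"].round(4),"F",s["ft_force"].round(2),"w",round(s["width"],4),"t",round(s["time"],2))
E
python3 -c "
from h import *
mv([.444,-.2,.22],90)"
```

```text
turn [-1.00e-02 -1.00e-02 -1.34e+01] shift [ 8.261 -6.674 -0.097] | at [ 0.2443 -0.5749  0.2158] F [ 0.53 -0.12 -0.04] w 0.0874 t 0.1
```

Emit:
drive_tool --series '[0,0,-13.4,8.26,-6.67,0,1,0,0,-13.4,8.26,-6.67,0,1,0,0,-13.4,8.26,-6.67,0,1,0,0,-13.4,8.26,-6.67,0,1,0,0,-13.4,8.26,-6.67,0,1,0,0,-13.4,8.26,-6.67,0,1,0,0,-13.4,8.26,-6.67,0,1,0,0,-13.4,8.26,-6.67,0,1,0,0,-13.4,8.26,-6.67,0,1,0,0,-13.4,8.26,-6.67,0,1]'

```text
time: 0.93
ee_pos: [0.4407, -0.2056, 0.2165]
eef_rot: [0.704, 0.71, -0.0, 0.0]
ft_force: [0.2, -1.3, 0.1]
width: 0.0869
grip_force: 0.0
```

Run:
```python
from h import *
for i in range(4): camera("top")
mv([.444,-.2,.22],90)
c=get_calibration("wrist");im=camera("wrist");cv2.imwrite("pics/w1.png",im[:,:,::-1]);print(c,proj(c,[.444,-.168,.04]))
```

```text
turn [-0.    0.    0.03] shift [ 0.165  0.084 -0.091] | at [ 0.4407 -0.2066  0.2164] F [-0.14 -0.55 -0.17] w 0.0871 t 1.13
{'fovy': 62.932894742664935, 'cx': 259.9917025287776, 'cy': 191.30029086989992, 'xyz': array([ 0.44132752, -0.13791609,  0.38335711]), 'rotation': array([-1.26669630e-01,  1.71799215e-04,  1.25935698e-03,  9.91944146e-01])} [262.59936081 138.54162977]
```

View pics/w1.png

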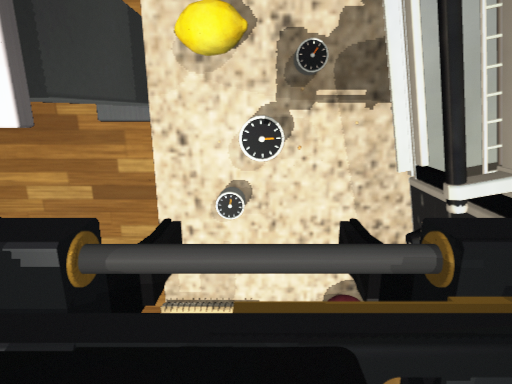

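Wrist view: the timer's black face is at (262,138), exactly where it was predicted (262.6,138.5). The small ones are at (312,55) and (230,205). Next I refine the timer's position and compute the moves.

Run:
```python
from h import *
c=get_calibration("wrist");im=cv2.imread("pics/w1.png")
g=cv2.GaussianBlur(cv2.cvtColor(im,6),(3,3),0)
print(cv2.HoughCircles(g[100:180,210:320],cv2.HOUGH_GRADIENT,1.,30,param1=120,param2=15,minRadius=15,maxRadius=28))
m=(g[100:180,210:320]<60).astype(np.uint8);n,l,s,ce=cv2.connectedComponentsWithStats(m)
k=1+s[1:,4].argmax();u,v=ce[k]+[210,100];print(u,v,s[k])
x0,y0,w,h=s[k][:4];u2,v2=210+x0+(w-1)/2,100+y0+(h-1)/2
P=onz(c,u2,v2,.04);print(P,onz(c,u,v,.04))
mv([P[0],P[1],.12],90);mv([P[0],P[1],.031],90)
```

```text
[[[50.5 38.5 19.4]]]
261.1040540540541 137.80405405405406 [ 34  20  36  37 740]
[ 0.44228113 -0.16874623  0.04      ] [ 0.44185229 -0.16853628  0.04      ]
turn [-0.01  0.   -0.  ] shift [0.98  0.057 2.407] | at [ 0.4401 -0.2079  0.2163] F [ 0.46 -0.42  0.1 ] w 0.0867 t 1.18
turn [-0.01  0.   -0.  ] shift [0.98  0.058 4.632] | at [ 0.4401 -0.2079  0.2163] F [ 0.46 -0.42  0.1 ] w 0.0867 t 1.18
```

Emit:
drive_tool --series '[0,0,0,0.96,0.06,1,1,0,0,0,0.96,0.06,2.4,1,0,0,0,0.96,0.06,3,1,0,0,0,0.96,0.06,3.5,1,0,0,0,0.96,0.06,3.5,1]'

```text
time: 1.6
ee_pos: [0.4385, -0.1691, 0.0713]
eef_rot: [0.708, 0.706, -0.002, -0.004]
ft_force: [-1.6, 0.1, 0.7]
width: 0.087
grip_force: 0.0
```

Run:
```python
from h import *
for i in range(5): mv([.4423,-.1687,.031],90);camera("top")
```

```text
turn [-0.1  -0.04 -0.02] shift [0.008 0.104 1.007] | at [ 0.4385 -0.1691  0.0713] F [-1.6   0.05  0.73] w 0.087 t 1.6
turn [-0.06 -0.03 -0.02] shift [0.022 0.053 1.088] | at [ 0.4404 -0.1697  0.0745] F [-0.15 -1.16  0.43] w 0.087 t 1.65
turn [-0.02 -0.01 -0.02] shift [0.036 0.004 1.144] | at [ 0.4422 -0.1702  0.0768] F [ 0.04 -0.16  0.44] w 0.0869 t 1.7
turn [ 0.01  0.01 -0.02] shift [ 0.043 -0.028  1.176] | at [ 0.4434 -0.1704  0.078 ] F [ 0.36 -0.74  0.21] w 0.0872 t 1.75
turn [ 0.03  0.01 -0.01] shift [ 0.044 -0.044  1.19 ] | at [ 0.444  -0.1704  0.0786] F [ 0.49 -0.51 -0.05] w 0.0871 t 1.8
```

Emit:
drive_tool --series '[0,0,0,0.04,-0.03,0.6,1,0,0,0,0.04,-0.03,1.0,1,0,0,0,0.04,-0.03,1.18,1,0,0,0,0.04,-0.03,1.18,1,0,0,0,0.04,-0.03,1.18,0,0,0,0,0.04,-0.03,1.18,-0.5,0,0,0,0.04,-0.03,1.18,-1,0,0,0,0.04,-0.03,1.18,-1,0,0,0,0.04,-0.03,1.18,-1,0,0,0,0.04,-0.03,1.18,-1]' --grip_force 15

```text
time: 2.68
ee_pos: [0.4418, -0.1676, 0.0296]
eef_rot: [0.707, 0.707, 0.0, 0.0]
ft_force: [0.5, -0.6, -0.4]
width: 0.0547
grip_force: 0.0
```

Emit:
drive_tool --series '[0,0,0,0,0,0,-1,0,0,0,0,0,0,-1,0,0,0,0,0,0,-1]'

```text
time: 2.93
ee_pos: [0.4418, -0.1676, 0.0295]
eef_rot: [0.707, 0.707, 0.0, 0.0]
ft_force: [-0.0, -0.7, 1.6]
width: 0.0493
grip_force: 15.0
```

Emit:
drive_tool --series '[0,0,0,0,0,-0.5,-1,0,0,0,0,0,-1.4,-1,0,0,0,0,0,-2.4,-1,0,0,0,0.9,0.2,-3.4,-1,0,0,0,1.9,0.5,-4.3,-1,0,0,0,2.9,0.8,-4.3,-1,0,0,0,3.9,1.1,-4.3,-1,0,0,0,4.9,1.2,-4.3,-1,0,0,0,5.7,1.2,-4.3,-1,0,0,0,6.2,1.2,-4.3,-1]'

```text
time: 3.77
ee_pos: [0.489, 0.0845, 0.2014]
eef_rot: [0.706, 0.708, 0.0, -0.0]
ft_force: [0.7, -0.2, -3.5]
width: 0.0492
grip_force: 15.0
```

Emit:
drive_tool --series '[0,0,0,0,0,0,-1,0,0,0,0,0,0,-1,0,0,0,0,0,0,-1,0,0,0,0,0,0,-1,0,0,0,0,0,0,-1,0,0,0,0,0,0,-1]'

```text
time: 4.27
ee_pos: [0.4895, 0.0795, 0.2012]
eef_rot: [0.708, 0.707, -0.0, 0.0]
ft_force: [-0.2, -0.3, -2.8]
width: 0.0492
grip_force: 15.0
```

Run:
```python
from h import *
mv([.49,.08,.2],90)
c=get_calibration("wrist");np.save("c2.npy",c,allow_pickle=True);im=camera("wrist");cv2.imwrite("pics/w2.png",im[:,:,::-1])
```

```text
turn [-0.    0.   -0.02] shift [0.014 0.012 0.03 ] | at [0.4895 0.0795 0.2012] F [-0.17 -0.29 -2.82] w 0.0492 t 4.27
```

View pics/w2.png

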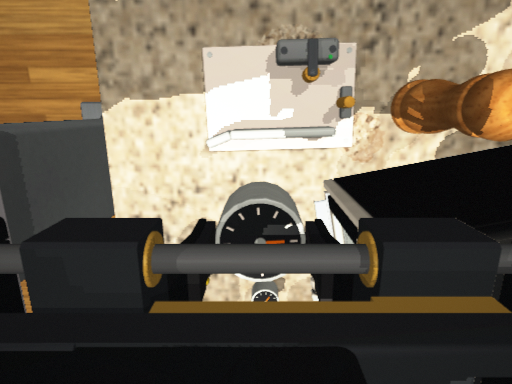

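Wrist view: the plate corners are near (204,47), (355,43), (354,149) and (207,152). The fence is at rows 127–138, the roller at (311,73) and the post at (346,101). The timer is held. I'll enlarge it to pick edges.

Run:
```python
import cv2
im=cv2.imread("pics/w2.png")[35:160,195:365]
cv2.imwrite("pics/crop2.png",cv2.resize(im,None,fx=4.7,fy=4.7,interpolation=cv2.INTER_CUBIC))
```

```text
(no output)
```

View pics/crop2.png

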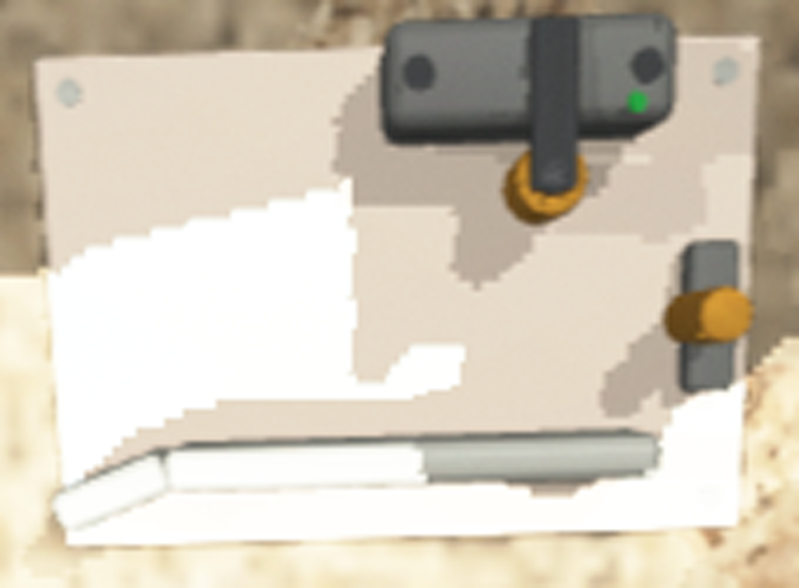

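Crop: the plate corners are (36,60), (760,38), (739,526) and (67,546). The post top is at (725,313), and the fence inner top edge runs from (165,450) to (655,432).

```bash
cat > fit.py <<'E'
from h import *
def fit(c,pts,off,sc):
    W=[];D=[]
    for x,y,dx,dy,z in pts:
        W.append(onz(c,(x+.5)/sc-.5+off[0],(y+.5)/sc-.5+off[1],z)[:2]);D.append((dx/1000,dy/1000))
    W=np.array(W);D=np.array(D);Wm=W.mean(0);Dm=D.mean(0)
    a=np.array([complex(*p) for p in W-Wm]);b=np.array([complex(*p) for p in D-Dm])
    k=(a*b.conj()).sum()/(abs(b)**2).sum();th=np.angle(k)
    Rm=np.array([[np.cos(th),-np.sin(th)],[np.sin(th),np.cos(th)]]);t=Wm-Rm@Dm
    print("scale",abs(k),"yaw",np.degrees(th),"origin",t);print(((W-t)@Rm*1000).round(1).tolist())
    return t,Rm,np.degrees(th)
E
python3 - <<'E'
from fit import *
c=np.load("c2.npy",allow_pickle=True).item()
P=[(36,60,-120,62,.006),(760,38,46,62,.006),(739,526,46,-50,.006),(67,546,-120,-50,.006),(725,313,31,0,.041),(165,450,-92,-25,.035),(655,432,20,-25,.035)]
t,Rm,yaw=fit(c,P,(195,35),4.7)
for m in(-65,-45,0):print(t+Rm@[m/1000,.004 if m<-50 else 0])
q=t+Rm@[-.065,.004]
mv([*q,.09],90+yaw);mv([*q,.039],90+yaw)
E
```

```text
scale 0.9857788530243997 yaw 1.5795690905718258 origin [0.54889958 0.15506131]
[[-118.4, 60.9], [45.5, 60.7], [45.6, -49.2], [-119.1, -49.3], [30.6, 0.5], [-91.0, -25.1], [17.8, -24.4]]
[0.48381402 0.15726805]
[0.50391668 0.15382087]
[0.54889958 0.15506131]
turn [-0.    0.   -0.33] shift [ 1.94  -0.146  2.782] | at [0.4896 0.0797 0.2013] F [-0.41  0.39 -2.73] w 0.0492 t 4.32
turn [-0.    0.   -0.33] shift [ 1.941 -0.146  4.057] | at [0.4896 0.0797 0.2013] F [-0.41  0.39 -2.73] w 0.0492 t 4.32
```

Emit:
drive_tool --series '[0,0,-0.3,0.9,-0.1,0,-1,0,0,-0.3,1.7,-0.15,0,-1,0,0,-0.3,1.96,-0.15,0.6,-1,0,0,-0.3,1.96,-0.15,1.5,-1,0,0,-0.3,1.96,-0.15,2.3,-1,0,0,-0.3,1.96,-0.15,2.8,-1,0,0,-0.3,1.96,-0.15,2.8,-1,0,0,-0.3,1.96,-0.15,2.8,-1,0,0,-0.3,1.96,-0.15,2.8,-1,0,0,-0.3,1.96,-0.15,2.8,-1]'

```text
time: 5.15
ee_pos: [0.4848, 0.1591, 0.0912]
eef_rot: [0.698, 0.716, 0.001, 0.001]
ft_force: [0.3, 0.6, -2.0]
width: 0.0492
grip_force: 15.0
```

Run:
```python
from h import *
mv([.4838,.1580,.0365],91.58)
c=get_calibration("wrist");np.save("c3.npy",c,allow_pickle=True);im=camera("wrist")[:,:,::-1];cv2.imwrite("pics/w3.png",im)
```

```text
turn [ 0.03 -0.   -0.02] shift [-0.028 -0.029  1.367] | at [0.4848 0.1591 0.0912] F [ 0.25  0.65 -2.04] w 0.0492 t 5.15
```

View pics/w3.png

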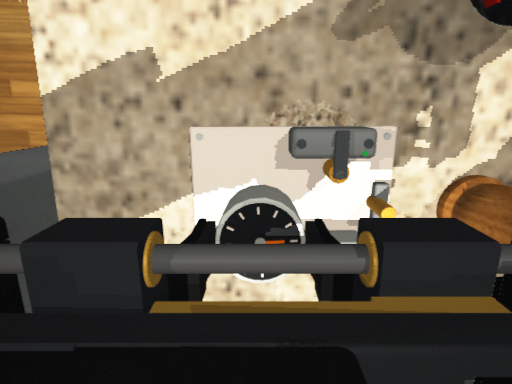

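Wrist view near the dock: the plate's back corners are near (190,128) and (396,126), and the timer is hanging over the front part. I'll compare the back corners with the fitted pose.

Run:
```python
from fit import *
c=np.load("c3.npy",allow_pickle=True).item()
t=np.array([.5489,.1551]);a=np.radians(1.58);Rm=np.array([[np.cos(a),-np.sin(a)],[np.sin(a),np.cos(a)]])
for x,y,z in((-120,62,6),(46,62,6),(31,0,41)):print(proj(c,[*(t+Rm@[x/1e3,y/1e3]),z/1e3]))
im=cv2.imread("pics/w3.png");g=im[:,:,0].astype(float)
print(c["xyz"],[(u,np.diff(g[118:140,u]).argmax()+118.5) for u in(210,230,250,385)],[(v,np.diff(g[v,180:205]).argmax()+180.5) for v in(140,150,160,180)],[(v,np.diff(g[v,385:405]).argmin()+385.5) for v in(135,150,160)])
mv([.4838,.1580,.0365],91.58)
```

```text
[187.56326692 126.41315434]
[398.09049333 126.05420822]
[388.87771744 215.06523122]
[0.48328171 0.22773305 0.25820656] [(210, np.float64(126.5)), (230, np.float64(126.5)), (250, np.float64(126.5)), (385, np.float64(125.5))] [(140, np.float64(189.5)), (150, np.float64(190.5)), (160, np.float64(191.5)), (180, np.float64(191.5))] [(135, np.float64(395.5)), (150, np.float64(394.5)), (160, np.float64(393.5))]
turn [ 0.03 -0.   -0.02] shift [-0.027 -0.026  1.364] | at [0.4847 0.1591 0.0911] F [-0.08 -0.48 -3.62] w 0.0492 t 5.2
```

Emit:
drive_tool --series '[0,0,0,-0.03,-0.03,0.5,-1,0,0,0,-0.03,-0.03,0.9,-1,0,0,0,-0.03,-0.03,1.2,-1,0,0,0,-0.03,-0.03,1.3,-1,0,0,0,-0.03,-0.03,1.34,-1,0,0,0,-0.03,-0.03,1.36,-1,0,0,0,-0.03,-0.03,1.36,-1,0,0,0,-0.03,-0.03,1.36,-1]'

```text
time: 5.87
ee_pos: [0.4828, 0.1569, 0.0362]
eef_rot: [0.698, 0.716, -0.0, 0.001]
ft_force: [-3.3, -3.0, 4.4]
width: 0.0493
grip_force: 15.0
```

Emit:
drive_tool --series '[0,0,0,0,0,0.01,-1,0,0,0,0,0,0.02,-1,0,0,0,0,0,0.02,-1]'

```text
time: 6.12
ee_pos: [0.4829, 0.1564, 0.0357]
eef_rot: [0.698, 0.716, -0.001, 0.001]
ft_force: [-5.3, -7.4, 11.8]
width: 0.0489
grip_force: 15.0
```

Emit:
drive_tool --series '[0,0,0,0,0,-0.02,-1,0,0,0,0,0,-0.02,-1,0,0,0,0,0,-0.02,0.3,0,0,0,0,0,-0.02,0.6,0,0,0,0,0,-0.02,0.9,0,0,0,0,0,-0.02,0.9,0,0,0,0,0,-0.02,0.9,0,0,0,0,0,-0.02,0.9]'

```text
time: 6.78
ee_pos: [0.4824, 0.1578, 0.0349]
eef_rot: [0.698, 0.716, 0.0, -0.0]
ft_force: [0.2, -1.3, -0.3]
width: 0.0792
grip_force: 0.0
```

Emit:
drive_tool --series '[0,0,0,0,0,0,0.9,0,0,0,0,0,-0.3,0.9,0,0,0,0,0,-0.9,0.9,0,0,0,0,0,-1.8,0.9,0,0,0,0,0,-2.7,0.9,0,0,0,0,0,-3,0,0,0,0,0,0,-3,-1,0,0,0,0,0,-3,-1,0,0,0,0,0,-3,-1,0,0,0,0,0,-3,-1]' --grip_force 5

```text
time: 7.62
ee_pos: [0.4816, 0.1574, 0.1538]
eef_rot: [0.698, 0.716, -0.001, -0.001]
ft_force: [-0.0, -0.7, -0.2]
width: 0.0574
grip_force: 0.0
```

Emit:
drive_tool --series '[0,0,0,-1.6,-1.2,0,-1,0,0,0,-1.6,-1.2,0,-1,0,0,0,-1.6,-1.2,0,-1,0,0,0,-1.6,-1.2,0,-1,0,0,0,-1.6,-1.2,0,-1,0,0,0,-1.6,-1.2,0,-1,0,0,0,-1.6,-1.2,0,-1]'

```text
time: 8.2
ee_pos: [0.4363, 0.0935, 0.1547]
eef_rot: [0.697, 0.717, 0.0, -0.0]
ft_force: [-0.4, 0.1, 0.5]
width: 0.0107
grip_force: 0.0
```

Run:
```python
from h import *
mv([.49,.08,.2],91.58)
c=get_calibration("wrist");np.save("c4.npy",c,allow_pickle=True);im=camera("wrist");cv2.imwrite("pics/w4.png",im[:,:,::-1])
```

```text
turn [-0.   -0.01  0.01] shift [-0.374  1.333 -1.132] | at [0.4363 0.0935 0.1547] F [-0.4   0.06  0.46] w 0.0107 t 8.2
```

View pics/w4.png

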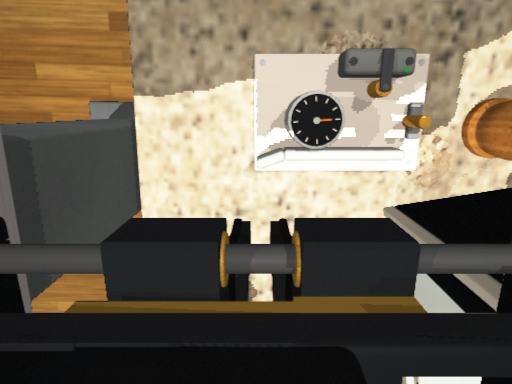

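The timer stands upright in the mouth, with its face at (316,120), clear of the fence and the roller. The plate corners are at (254,55), (430,54), (417,170) and (254,172). I'll measure it in the dock frame.

Run:
```python
from fit import *
c=np.load("c4.npy",allow_pickle=True).item()
im=cv2.imread("pics/w4.png");g=cv2.GaussianBlur(cv2.cvtColor(im,6),(3,3),0)
m=(g[85:155,280:355]<70).astype(np.uint8);n,l,s,ce=cv2.connectedComponentsWithStats(m);k=1+s[1:,4].argmax()
u,v=280+s[k][0]+(s[k][2]-1)/2,85+s[k][1]+(s[k][3]-1)/2;print(u,v,s[k])
P=[(254,55,-120,62,.006),(430,54,46,62,.006),(417,170,46,-50,.006),(254,172,-120,-50,.006),(425,122,31,0,.041)]
t,Rm,y=fit(c,P,(0,0),1)
for T,M in((t,Rm),(np.array([.5489,.1551]),Rm)):
    q=onz(c,u,v,.046)[:2];print(q,(q-T)@M*1000)
# push start: finger back face 15mm ahead of TCP + 6 mm gap
mv([.5489-.065-.025-.045,.1551-.0015,.15],91.58)
```

```text
316.0 119.5 [  12   10   49   50 1710]
scale 0.993362951453137 yaw 2.0784740227619998 origin [0.54900265 0.1546645 ]
[[-118.9, 61.5], [45.5, 61.0], [46.2, -49.0], [-120.3, -49.7], [30.5, 0.3]]
[0.48321857 0.15562572] [-65.70594037   3.34645982]
[0.48321857 0.15562572] [-65.61914984   2.90752133]
turn [-0.01 -0.01  0.01] shift [ 1.52  -0.515  0.12 ] | at [0.4362 0.0934 0.1547] F [ 0.45 -0.88  0.27] w 0.007 t 8.25
```

Emit:
drive_tool --series '[0,0,-0.05,0.8,-0.26,0,-1,0,0,-0.05,1.45,-0.26,0,-1,0,0,-0.05,1.45,-0.26,0.6,-1,0,0,-0.05,1.45,-0.26,1.4,-1,0,0,-0.05,1.45,-0.26,2.2,-1,0,0,-0.05,1.45,-0.26,2.7,-1,0,0,-0.05,1.45,-0.26,2.95,-1,0,0,-0.05,1.45,-0.26,2.95,-1,0,0,-0.05,1.45,-0.26,2.95,-1,0,0,-0.05,1.45,-0.26,2.95,-1]'

```text
time: 9.08
ee_pos: [0.4251, 0.1507, 0.0382]
eef_rot: [0.696, 0.718, 0.001, 0.0]
ft_force: [0.7, -0.2, -0.3]
width: 0.0008
grip_force: 0.0
```

Emit:
drive_tool --series '[0,0,0,0,0,0,-1,0,0,0,0,0,0,-1,0,0,0,0,0,0,-1,0,0,0,0,0,0,-1]'

```text
time: 9.42
ee_pos: [0.4244, 0.15, 0.0374]
eef_rot: [0.696, 0.718, 0.0, 0.0]
ft_force: [0.4, 0.1, -0.2]
width: 0.0005
grip_force: 0.0
```

```bash
cat >> h.py <<'E'
def dk():
    "TCP in the dock frame (mm), force along dock x,y"
    s=telemetry.read_state();a=np.radians(1.8);M=np.array([[np.cos(a),-np.sin(a)],[np.sin(a),np.cos(a)]])
    print("dock",((s["ee_pos"][:2]-[.5489,.1549])@M*1000).round(1),"z",s["ee_pos"][2].round(4),"F",(s["ft_force"][:2]@M).round(2),s["ft_force"][2].round(2),"t",s["time"],"w",s["width"],
     "yaw",R.from_quat(s["eef_rot"]).as_matrix()[:,0].round(4))
E
python3 -c "
from h import *
dk()
a=np.radians(1.8);mv([.5489-.1,.1549-.1*np.sin(a),.032],91.8)
a=np.radians(1.8);mv([.5489-.05,.1549-.05*np.sin(a),.032],91.8)"
```

```text
dock [-124.5   -1. ] z 0.0374 F [0.44 0.07] -0.16 t 9.4167 w 0.0005212938187621961 yaw [-3.070e-02  9.995e-01 -2.000e-04]
turn [ 0.01  0.   -0.01] shift [0.025 0.612 0.136] | at [0.4244 0.15   0.0374] F [ 0.44  0.08 -0.16] w 0.0005 t 9.42
turn [ 0.01  0.   -0.01] shift [0.025 1.863 0.137] | at [0.4244 0.15   0.0374] F [ 0.44  0.08 -0.16] w 0.0005 t 9.42
```

Emit:
drive_tool --series '[0,0,0,0.02,0.2,0.08,-1,0,0,0,0.02,0.36,0.1,-1,0,0,0,0.02,0.44,0.1,-1,0,0,0,0.02,0.52,0.1,-1,0,0,0,0.02,0.6,0.1,-1,0,0,0,0.02,0.68,0.1,-1,0,0,0,0.02,0.76,0.1,-1,0,0,0,0.02,0.84,0.1,-1,0,0,0,0.02,0.92,0.1,-1,0,0,0,0.02,1.0,0.1,-1]'

```text
time: 10.25
ee_pos: [0.4642, 0.1521, 0.0329]
eef_rot: [0.696, 0.718, -0.0, 0.0]
ft_force: [-1.6, -0.8, 1.0]
width: 0.0004
grip_force: 1.1
```

```bash
python3 -c "
from h import *
dk()"
```

```text
dock [-84.7  -0.2] z 0.0329 F [-1.66 -0.7 ] 0.99 t 10.25 w 0.00035080208453840394 yaw [-3.100e-02  9.995e-01 -2.000e-04]
```

Emit:
drive_tool --series '[0,0,0,0,0.08,0,-1,0,0,0,0,0.16,0,-1,0,0,0,0,0.24,0,-1,0,0,0,0,0.32,0,-1,0,0,0,0,0.4,0,-1,0,0,0,0,0.48,0,-1,0,0,0,0,0.55,0,-1,0,0,0,0,0.6,0,-1,0,0,0,0,0.65,0,-1,0,0,0,0,0.7,0,-1]'

```text
time: 11.08
ee_pos: [0.492, 0.1529, 0.0329]
eef_rot: [0.696, 0.718, -0.0, -0.0]
ft_force: [-4.7, -1.4, 1.4]
width: 0.0006
grip_force: 2.2
```

```bash
python3 -c "
from h import *
dk()"
```

```text
dock [-56.9  -0.2] z 0.0329 F [-4.72 -1.23] 1.42 t 11.0833 w 0.0005544349868938417 yaw [-3.100e-02  9.995e-01 -3.000e-04]
```

Emit:
drive_tool --series '[0,0,0,0,0.03,0,-1,0,0,0,0,0.06,0,-1,0,0,0,0,0.09,0,-1,0,0,0,0,0.12,0,-1,0,0,0,0,0.15,0,-1,0,0,0,0,0.18,0,-1,0,0,0,0,0.21,0,-1,0,0,0,0,0.23,0,-1,0,0,0,0,0.25,0,-1]'

```text
time: 11.83
ee_pos: [0.5012, 0.1542, 0.0329]
eef_rot: [0.696, 0.718, -0.0, -0.001]
ft_force: [-8.5, 1.1, 5.2]
width: 0.0006
grip_force: 4.2
```

```bash
python3 -c "
from h import *
dk()
c=get_calibration('wrist');np.save('c5.npy',c,allow_pickle=True);cv2.imwrite('pics/w5.png',camera('wrist')[:,:,::-1]);dk()"
```

```text
dock [-47.7   0.8] z 0.0329 F [-8.46  1.37] 5.22 t 11.8333 w 0.0006316769357419658 yaw [-3.170e-02  9.995e-01  7.000e-04]
dock [-47.7   0.8] z 0.0329 F [-7.47  1.96] 3.37 t 11.8833 w 0.0004610968790678978 yaw [-3.180e-02  9.995e-01  7.000e-04]
```

View pics/w5.png

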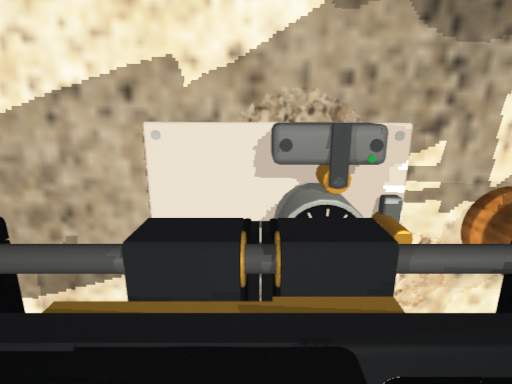

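Wrist view: the timer is upright with its top at about (325,210), just touching the roller at (335,178). The post is at (395,230), a few mm further on. I'll continue in small steps.

Emit:
drive_tool --series '[0,0,0,0,0.012,0,-1,0,0,0,0,0.024,0,-1,0,0,0,0,0.036,0,-1,0,0,0,0,0.048,0,-1,0,0,0,0,0.06,0,-1,0,0,0,0,0.072,0,-1,0,0,0,0,0.084,0,-1,0,0,0,0,0.096,0,-1,0,0,0,0,0.096,0,-1]'

```text
time: 12.63
ee_pos: [0.5044, 0.1551, 0.0329]
eef_rot: [0.695, 0.719, -0.0, -0.001]
ft_force: [-10.2, 3.0, 4.5]
width: 0.0005
grip_force: 5.0
```

```bash
python3 -c "
from h import *
dk()"
```

```text
dock [-44.5   1.6] z 0.0329 F [-10.09   3.36] 4.54 t 12.6333 w 0.0005047761143500246 yaw [-0.0326  0.9995  0.0013]
```

Tangential drag has built up between the finger and the timer. I'll back off to release it, then push again.

Emit:
drive_tool --series '[0,0,0,0,-0.1,0,-1,0,0,0,0,-0.15,-0.02,-1,0,0,0,0,-0.15,-0.02,-1,0,0,0,0,-0.15,-0.02,-1,0,0,0,0,-0.15,-0.02,-1]'

```text
time: 13.05
ee_pos: [0.5005, 0.1531, 0.0339]
eef_rot: [0.696, 0.718, 0.0, 0.0]
ft_force: [-0.5, 0.4, -0.9]
width: 0.0003
grip_force: 0.0
```

Run:
```python
from fit import *
dk()
c=get_calibration('wrist');im=camera('wrist')[:,:,::-1];cv2.imwrite('pics/w6.png',im)
cv2.imwrite('pics/crop6.png',cv2.resize(im[110:260,260:430],None,fx=4,fy=4,interpolation=cv2.INTER_CUBIC))
t=np.array([.5489,.1549]);a=np.radians(1.8);Rm=np.array([[np.cos(a),-np.sin(a)],[np.sin(a),np.cos(a)]])
for x,y,z in((-6,29.5,38),(31,0,41),(-2,25,46),(0,25,46),(-6,25,46)):print((proj(c,[*(t+Rm@[x/1e3,y/1e3]),z/1e3])-[260,110])*4)
```

```text
dock [-48.5  -0.3] z 0.0339 F [-0.49  0.41] -0.86 t 13.05 w 0.00029470019712324845 yaw [-0.0304  0.9995  0.    ]
[312.39247679 299.94510666]
[574.36476371 514.12883577]
[356.51573036 348.52612946]
[372.11575539 348.50804989]
[325.31519202 348.56228917]
```

View pics/crop6.png

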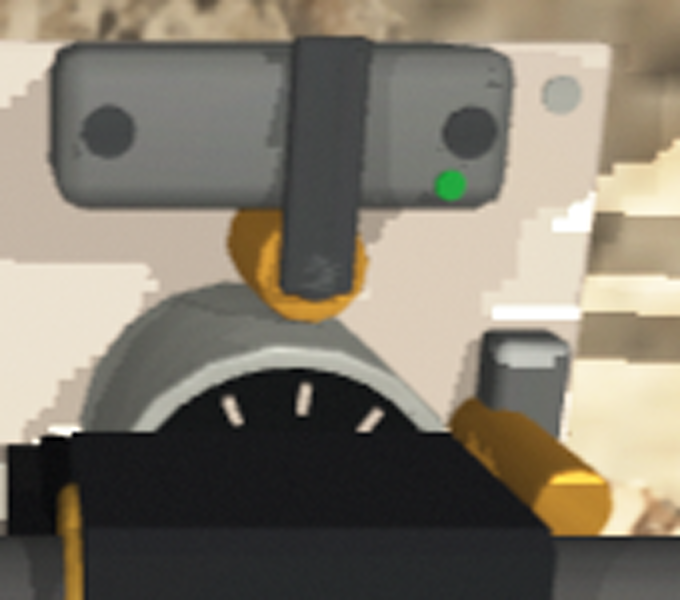

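The crop shows the timer's rim apex at about (298,347), which puts its centre near dock x ≈ -9. It is just short of the roller axis and still upright, so the finger face sits ~10 mm ahead of the TCP and about 9 mm remain.

Emit:
drive_tool --series '[0,0,0,0.01,0.06,0,-1,0,0,0,0.01,0.1,0,-1,0,0,0,0.01,0.115,0,-1,0,0,0,0.01,0.13,0,-1,0,0,0,0.01,0.145,0,-1,0,0,0,0.01,0.16,0,-1,0,0,0,0.01,0.175,0,-1,0,0,0,0.01,0.19,0,-1]'

```text
time: 13.77
ee_pos: [0.5061, 0.155, 0.0336]
eef_rot: [0.696, 0.718, -0.001, -0.001]
ft_force: [-7.8, 4.2, 6.5]
width: 0.0007
grip_force: 4.3
```

```bash
python3 -c "
from h import *
dk()"
```

```text
dock [-42.8   1.5] z 0.0336 F [-7.65  4.45] 6.47 t 13.7667 w 0.0006778268639915047 yaw [-3.220e-02  9.995e-01  7.000e-04]
```

Emit:
drive_tool --series '[0,0,0,0.015,0,-0.01,-1,0,0,0,0.03,0,-0.02,-1,0,0,0,0.035,0.012,-0.022,-1,0,0,0,0.04,0.024,-0.024,-1,0,0,0,0.045,0.036,-0.026,-1,0,0,0,0.05,0.048,-0.028,-1,0,0,0,0.055,0.06,-0.03,-1,0,0,0,0.055,0.06,-0.03,-1]'

```text
time: 14.43
ee_pos: [0.5087, 0.1561, 0.0345]
eef_rot: [0.696, 0.718, -0.001, -0.001]
ft_force: [-6.2, -0.8, 1.6]
width: 0.0004
grip_force: 3.1
```

```bash
python3 -c "
from h import *
dk()"
```

```text
dock [-40.1   2.4] z 0.0345 F [-6.19 -0.59] 1.58 t 14.4333 w 0.0004015669779563908 yaw [-3.120e-02  9.995e-01 -6.000e-04]
```

Emit:
drive_tool --series '[0,0,0,0.003,0.012,0,-1,0,0,0,0.006,0.024,0,-1,0,0,0,0.01,0.036,0,-1,0,0,0,0.013,0.048,-0.005,-1,0,0,0,0.016,0.06,-0.005,-1]'

```text
time: 14.85
ee_pos: [0.511, 0.1568, 0.0347]
eef_rot: [0.696, 0.718, -0.001, -0.001]
ft_force: [-7.2, -0.4, 2.6]
width: 0.0008
grip_force: 3.2
```

```bash
python3 -c "
from h import *
dk()"
```

```text
dock [-37.8   3.1] z 0.0347 F [-7.19 -0.17] 2.58 t 14.85 w 0.0008051047556408186 yaw [-3.120e-02  9.995e-01 -6.000e-04]
```

Emit:
drive_tool --series '[0,0,0,0.003,0.01,0,-1,0,0,0,0.006,0.02,-0.003,-1,0,0,0,0.009,0.03,-0.005,-1]'

```text
time: 15.1
ee_pos: [0.5122, 0.1572, 0.0349]
eef_rot: [0.696, 0.718, -0.001, -0.001]
ft_force: [-6.0, 0.0, 1.6]
width: 0.0012
grip_force: 3.0
```

```bash
python3 -c "
from h import *
dk();camera('top');dk()"
```

```text
dock [-36.6   3.4] z 0.0349 F [-5.95  0.23] 1.61 t 15.1 w 0.0011780795869993084 yaw [-3.120e-02  9.995e-01 -6.000e-04]
dock [-36.5   3.5] z 0.0349 F [-6.33 -0.39] 2.84 t 15.15 w 0.0004569376667921838 yaw [-3.120e-02  9.995e-01 -5.000e-04]
```

Emit:
drive_tool --series '[0,0,0,0.003,0.008,0,-1,0,0,0,0.005,0.016,0,-1,0,0,0,0.007,0.024,-0.003,-1]'

```text
time: 15.4
ee_pos: [0.5133, 0.1575, 0.035]
eef_rot: [0.696, 0.718, -0.001, -0.001]
ft_force: [-6.1, 0.3, 1.7]
width: 0.0005
grip_force: 2.9
```

```bash
python3 -c "
from h import *
dk();camera('top');dk()"
```

```text
dock [-35.5   3.8] z 0.035 F [-6.07  0.49] 1.71 t 15.4 w 0.0004877389507554321 yaw [-3.130e-02  9.995e-01 -5.000e-04]
dock [-35.4   3.7] z 0.035 F [-5.75 -0.57] 0.77 t 15.45 w 0.00012410777551230589 yaw [-3.110e-02  9.995e-01 -5.000e-04]
```

Emit:
drive_tool --series '[0,0,0,0.003,0.008,0,-1,0,0,0,0.005,0.016,0,-1,0,0,0,0.007,0.024,-0.003,-1]'

```text
time: 15.7
ee_pos: [0.5143, 0.1578, 0.0351]
eef_rot: [0.696, 0.718, -0.001, -0.001]
ft_force: [-4.9, -0.2, 1.6]
width: 0.0005
grip_force: 2.8
```

```bash
python3 -c "
from h import *
dk();camera('top');dk()"
```

```text
dock [-34.5   4. ] z 0.0351 F [-4.92 -0.01] 1.57 t 15.7 w 0.00047136333852427917 yaw [-3.110e-02  9.995e-01 -4.000e-04]
dock [-34.4   4. ] z 0.0352 F [-5.72 -0.69] 0.82 t 15.75 w 0.00047855839201230816 yaw [-3.120e-02  9.995e-01 -5.000e-04]
```

Emit:
drive_tool --series '[0,0,0,0.002,0.008,0,-1,0,0,0,0.004,0.016,0,-1,0,0,0,0.006,0.024,0,-1]'

```text
time: 16.0
ee_pos: [0.515, 0.158, 0.0351]
eef_rot: [0.696, 0.718, -0.001, -0.001]
ft_force: [-7.5, -0.8, 2.4]
width: 0.0002
grip_force: 3.9
```

```bash
python3 -c "
from h import *
dk();camera('top');dk();camera('top');dk()"
```

```text
dock [-33.8   4.2] z 0.0351 F [-7.51 -0.59] 2.35 t 16.0 w 0.00023807555130428388 yaw [-3.120e-02  9.995e-01 -7.000e-04]
dock [-33.8   4.2] z 0.0351 F [-7.14  0.3 ] 3.29 t 16.05 w 6.668811953786796e-05 yaw [-3.120e-02  9.995e-01 -7.000e-04]
dock [-33.8   4.2] z 0.0351 F [-6.72 -0.31] 3.0 t 16.1 w 0.00021187117414221045 yaw [-3.120e-02  9.995e-01 -7.000e-04]
```

Emit:
drive_tool --series '[0,0,0,0,0.008,0,-1,0,0,0,0,0.014,0,-1,0,0,0,0,0.014,0,-1]'

```text
time: 16.35
ee_pos: [0.5151, 0.158, 0.035]
eef_rot: [0.696, 0.718, -0.002, -0.001]
ft_force: [-9.4, -0.4, 3.5]
width: 0.0005
grip_force: 4.5
```

```bash
python3 -c "
from h import *
dk();camera('top');dk();camera('top');dk()"
```

```text
dock [-33.7   4.2] z 0.035 F [-9.43 -0.14] 3.55 t 16.35 w 0.0004949117378643216 yaw [-3.130e-02  9.995e-01 -9.000e-04]
dock [-33.7   4.2] z 0.035 F [-9.35  0.03] 3.73 t 16.4 w 0.0008959339297037667 yaw [-3.120e-02  9.995e-01 -9.000e-04]
dock [-33.7   4.2] z 0.035 F [-9.2 -0.7] 3.82 t 16.45 w 0.001037379256984144 yaw [-3.130e-02  9.995e-01 -9.000e-04]
```

The timer has stalled on the post at about 4 N over the sliding force. I'll add about 2 N more.

Emit:
drive_tool --series '[0,0,0,0,0.007,0,-1,0,0,0,0,0.014,0,-1,0,0,0,0,0.014,0,-1,0,0,0,0,0.014,0,-1]'

```text
time: 16.78
ee_pos: [0.5151, 0.158, 0.0349]
eef_rot: [0.696, 0.718, -0.002, -0.001]
ft_force: [-10.5, -1.0, 4.4]
width: 0.0004
grip_force: 5.4
```

```bash
python3 -c "
from h import *
dk();camera('top');dk();camera('top');dk()"
```

```text
dock [-33.6   4.2] z 0.0349 F [-10.51  -0.66] 4.41 t 16.7833 w 0.00039830709107746093 yaw [-0.0314  0.9995 -0.0012]
dock [-33.6   4.2] z 0.0349 F [-10.23  -0.83] 5.04 t 16.8333 w 0.0005546806431901566 yaw [-0.0315  0.9995 -0.0012]
dock [-33.7   4.1] z 0.0349 F [-11.22  -0.86] 5.01 t 16.8833 w 0.00040735461792859844 yaw [-0.0313  0.9995 -0.0012]
```

Emit:
drive_tool --series '[0,0,0,0,0.005,-0.01,-1,0,0,0,0,0.01,-0.015,-1,0,0,0,0,0.01,-0.015,-1,0,0,0,0,0.01,-0.015,-1,0,0,0,0,0.01,-0.015,-1]'

```text
time: 17.3
ee_pos: [0.5152, 0.158, 0.0351]
eef_rot: [0.696, 0.718, -0.002, -0.001]
ft_force: [-10.9, -0.5, 1.3]
width: 0.0006
grip_force: 5.2
```

```bash
python3 -c "
from h import *
dk();camera('top');dk();camera('top');dk()"
```

```text
dock [-33.6   4.1] z 0.0351 F [-10.96  -0.14] 1.35 t 17.3 w 0.0006036481635629022 yaw [-0.0314  0.9995 -0.0012]
dock [-33.6   4.1] z 0.0351 F [-11.09  -1.11] 1.92 t 17.35 w 0.00045627939411704035 yaw [-0.0315  0.9995 -0.0012]
dock [-33.6   4.1] z 0.0351 F [-9.46 -0.47] 1.2 t 17.4 w 0.0007932990320508787 yaw [-0.0314  0.9995 -0.0012]
```

Emit:
drive_tool --series '[0,0,0,0,-0.03,0,-1,0,0,0,0,-0.08,0,-1,0,0,0,0,-0.25,0,-1,0,0,0,0,-0.6,0,-1,0,0,0,0,-1,-0.3,-1,0,0,0,0,-1,-1.2,-1,0,0,0,-0.8,-1,-2.1,-1,0,0,0,-1.6,-1,-3,-1,0,0,0,-1.6,-1,-3,-1,0,0,0,-1.6,-1,-3,-1]'

```text
time: 18.23
ee_pos: [0.482, 0.0903, 0.1592]
eef_rot: [0.698, 0.716, 0.002, 0.003]
ft_force: [0.7, 0.2, -0.8]
width: 0.0005
grip_force: 0.0
```

Emit:
drive_tool --series '[0,0,0,0,0,0,-1,0,0,0,0,0,0,-1,0,0,0,0,0,0,-1,0,0,0,0,0,0,-1]'

```text
time: 18.57
ee_pos: [0.4791, 0.0939, 0.1552]
eef_rot: [0.695, 0.719, -0.0, -0.001]
ft_force: [-0.2, -0.2, 0.6]
width: 0.0008
grip_force: 0.0
```

Run:
```python
from fit import *
dk()
c=get_calibration('wrist');np.save("c7.npy",c,allow_pickle=True);im=np.ascontiguousarray(camera('wrist')[:,:,::-1]);cv2.imwrite('pics/w7.png',im)
t=np.array([.5489,.1549]);a=np.radians(1.8);Rm=np.array([[np.cos(a),-np.sin(a)],[np.sin(a),np.cos(a)]])
u,v=proj(c,[*t,.046]).astype(int);print(u,v)
im2=im[max(v-75,0):v+75,u-110:u+90];cv2.imwrite('pics/crop7.png',cv2.resize(im2,None,fx=4,fy=4,interpolation=cv2.INTER_CUBIC))
g=cv2.GaussianBlur(cv2.cvtColor(im,6),(3,3),0)[v-40:v+40,u-40:u+40]
n,l,s,ce=cv2.connectedComponentsWithStats((g<70).astype(np.uint8))
for k in range(1,n):
    if s[k][4]>500:
        q=onz(c,u-40+s[k][0]+(s[k][2]-1)/2,v-40+s[k][1]+(s[k][3]-1)/2,.046)[:2];print(s[k],(q-t)@Rm*1000)
```

```text
dock [-71.7 -58.8] z 0.1552 F [-0.2  -0.15] 0.59 t 18.5667 w 0.0008097066436952217 yaw [-3.260e-02  9.995e-01  4.000e-04]
342 121
[  17   15   50   51 1707] [0.52829753 0.79697405]
```

View pics/crop7.png

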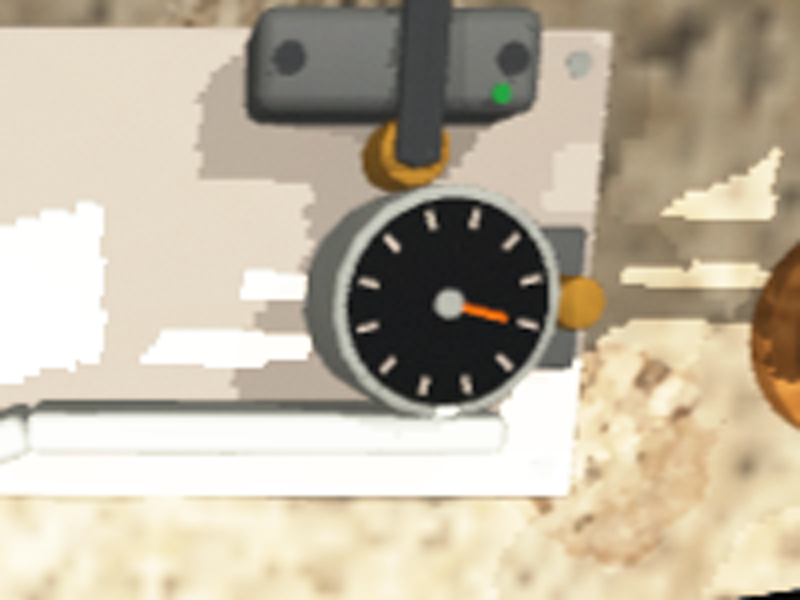

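The timer's face at crop (450,303) touches the post (580,302), the fence and the roller. It measures 0.5 and 0.8 mm from the seat, which is within the measuring error. The gripper is clear.

```bash
python3 -c "
from h import *
print(r.close_job())"
```

```text
the job is handed in; nothing more can be done
None
```

The timer is seated upright in the dock, within about 1 mm of the seat and touching fence, roller and stop post; I pressed it home with an estimated 5 N on the post, let go, and handed the job in at about 19 s.

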